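# Square up a packet of blanks in the drill jig and clamp it

## Task

Square up the packet of five thin aluminium blanks in the drill jig, ready for drilling: reach in under the jig plate and tap their edges gently home until every blank lies flush against the rear fence and against the side stop with all edges in line; then press the red toggle lever fully down so that its foot clamps the packet. Do not close the clamp before the packet is square, tap gently, and leave the things round the jig where they are.

Things in the scene. Friction and masses are not known exactly. Their poses are not given: they have to be found in the camera images.
- jig: Drill jig, steel and grey, fixed on the bench. Frame (mm below are in it): origin at bench level under the middle of the squared packet, z up, +x to its rear fence (far from the robot), +y left. Seat: z 32, x -27..52, y -75..47, on four feet; a squared packet (x -35..35, y -55..55) overhangs it by 8 at the front and left, both open sides.
- fence_face (a point): On the jig: middle of the foot of the rear fence's face (jig x 35, y 0, z 32). The fence is an upright wall, y -52..52, from the seat up to z 80; the blanks' far 110 mm edges belong flush against it. Axes as the jig's.
- stop_face (a point): On the jig: middle of the foot of the side stop's face (jig x 2, y -55, z 32). The stop is a rail along x on the right, x -38..42, 22 high above the seat; the blanks' right 70 mm edges belong flush against it. Axes as the jig's.
- roof_front (a point): On the jig: middle of the lower front edge of the jig plate (jig x -49, y 0, z 80), a roof over the packet: x -49..51, y -44..44, z 80..90. It reaches 14 past the squared packet's front edge; the packet sticks out 11 past it at the left. On top: drill bushes at x +-22, y +-33, to z 94; clamp cheeks x -16..16, y -15..13, to z 124. Axes as the jig's.
- blank_1_mid (a point): Centre of the lowest of the five loose aluminium blanks stacked flat on the seat: 70 (x) x 110 (y) x 4 mm, about 85 g; axes as the jig's when square. Squared, it is at jig x 0, y 0, z 34 mm. At the start each blank lies 4 to 10 mm short of fence and stop, turned up to 3 degrees, each differently. Sliding takes 1 to 8 N.
- blank_2_mid (a point): Centre of the second of the five loose aluminium blanks stacked flat on the seat: 70 (x) x 110 (y) x 4 mm, about 85 g; axes as the jig's when square. Squared, it is at jig x 0, y 0, z 38 mm.
- blank_3_mid (a point): Centre of the third (middle) of the five loose aluminium blanks stacked flat on the seat: 70 (x) x 110 (y) x 4 mm, about 85 g; axes as the jig's when square. Squared, it is at jig x 0, y 0, z 42 mm.
- blank_4_mid (a point): Centre of the fourth of the five loose aluminium blanks stacked flat on the seat: 70 (x) x 110 (y) x 4 mm, about 85 g; axes as the jig's when square. Squared, it is at jig x 0, y 0, z 46 mm.
- blank_5_mid (a point): Centre of the topmost of the five loose aluminium blanks stacked flat on the seat: 70 (x) x 110 (y) x 4 mm, about 85 g; axes as the jig's when square. Squared, it is at jig x 0, y 0, z 50 mm.
- clamp_lever (a joint): Toggle lever of the clamp, rad: 0 = fully up, 60 degrees above level towards the jig's -y; 1.05 = fully down (level), its stop. Hinge axis along the jig's x through y 0, z 114 mm; it swings in the plane x 0. It stays where left, pushes the foot down 8 mm, most at 0.90 rad, and is over centre beyond. Takes 0.12 to 0.25 N m: 2 to 4 N near its end.
- lever_end (a point): Point in the red grip of the lever, 85 mm from the hinge axis, on the bar's middle line; the grip is 18 mm wide (along x) and 13 mm thick, 51 to 103 mm from the hinge axis.
- clamp_foot: Sprung rubber foot of the clamp, 20 mm round, under the jig plate over the middle of the packet (jig x = 0, y = 0); origin at the centre of its underside, 5 mm or less above the packet with the lever up; with the lever shut it presses on the topmost blank with about 16 N.
- valve_small_1_mid (a point): Bystander, to be left alone: pale cast valve body standing upright, 38 x 46 x 86 mm, behind the jig; point at its middle.
- valve_small_2_mid (a point): Bystander, to be left alone: pale cast valve body standing upright, 38 x 46 x 86 mm, behind the jig; point at its middle.
- valve_small_3_mid (a point): Bystander, to be left alone: pale cast valve body standing upright, 38 x 46 x 86 mm, behind the jig; point at its middle.
- hex_nipple_1_mid (a point): Bystander, to be left alone: threaded hex nipple standing upright, 27 x 31 x 37 mm, left of the jig; point at its middle.
- brass_plug_1_mid (a point): Bystander, to be left alone: brass plug with a square head, 25 x 25 x 23 mm, left of the jig; point at its middle.
- marker_mid (a point): Bystander, to be left alone: black and white felt marker lying flat, 125 mm long, 17 mm thick (long axis: its own y), left of the jig; point at its middle.

How it is judged:
On the way, in this order (a step that is already met when the one before it is completed fails the run):
1. all five blanks lie square against the rear fence and the side stop, clamp still open (x of blank_1_mid in the frame of jig between -0.0015 and 0.0015 m and y of blank_1_mid in the frame of jig between -0.0015 and 0.0015 m and angle between the x axis of each of blank_1_mid, blank_2_mid, blank_3_mid, blank_4_mid, blank_5_mid and the x axis of jig, either way round below 0.02 rad and x of blank_2_mid in the frame of jig between -0.0015 and 0.0015 m and y of blank_2_mid in the frame of jig between -0.0015 and 0.0015 m and x of blank_3_mid in the frame of jig between -0.0015 and 0.0015 m and y of blank_3_mid in the frame of jig between -0.0015 and 0.0015 m and x of blank_4_mid in the frame of jig between -0.0015 and 0.0015 m and y of blank_4_mid in the frame of jig between -0.0015 and 0.0015 m and x of blank_5_mid in the frame of jig between -0.0015 and 0.0015 m and y of blank_5_mid in the frame of jig between -0.0015 and 0.0015 m and value of joint clamp_lever below 0.5 rad), for 0.2 s.
2. the toggle lever is fully down and its foot presses on the packet (value of joint clamp_lever above 1 rad and contact force between clamp_foot and blank_5 above 8 N), for 0.2 s.
At the end, for the whole second after the job is handed in: Each of the five blanks lies within 1.5 mm of its squared place in both directions and within 0.02 rad of square with the jig; the toggle lever is past 1.0 rad and its foot presses on the topmost blank with more than 8 N; the packet is at rest (all of step 2 and x of blank_1_mid in the frame of jig between -0.0015 and 0.0015 m and y of blank_1_mid in the frame of jig between -0.0015 and 0.0015 m and angle between the x axis of each of blank_1_mid, blank_2_mid, blank_3_mid, blank_4_mid, blank_5_mid and the x axis of jig, either way round below 0.02 rad and x of blank_2_mid in the frame of jig between -0.0015 and 0.0015 m and y of blank_2_mid in the frame of jig between -0.0015 and 0.0015 m and x of blank_3_mid in the frame of jig between -0.0015 and 0.0015 m and y of blank_3_mid in the frame of jig between -0.0015 and 0.0015 m and x of blank_4_mid in the frame of jig between -0.0015 and 0.0015 m and y of blank_4_mid in the frame of jig between -0.0015 and 0.0015 m and x of blank_5_mid in the frame of jig between -0.0015 and 0.0015 m and y of blank_5_mid in the frame of jig between -0.0015 and 0.0015 m and linear speed of blank_5 below 0.01 m/s); the robot touches nothing.
It fails at once if the clamp is closed while a blank still stands more than 3 mm off the fence or the stop (value of joint clamp_lever above 0.9 rad and (x of any of blank_1_mid, blank_2_mid, blank_3_mid, blank_4_mid, blank_5_mid in the frame of jig below -0.003 m or y of any of blank_1_mid, blank_2_mid, blank_3_mid, blank_4_mid, blank_5_mid in the frame of jig above 0.003 m)).
It fails at once if a blank is struck or pushed by the fingers with more than 50 N (contact force between the fingers and blank_1 above 50 N or contact force between the fingers and blank_2 above 50 N or contact force between the fingers and blank_3 above 50 N or contact force between the fingers and blank_4 above 50 N or contact force between the fingers and blank_5 above 50 N).
It fails at once if a bystander (nipple, plug, marker) is moved by more than 25 mm (distance of any of hex_nipple_1_mid, brass_plug_1_mid, marker_mid from where it was at the start of the episode above 0.025 m).
It also fails if it takes over 72 s, if anything falls off the work surface, if the arm or the gripper's body presses on something with over 40 N, if the wrist force passes 120 N, or if a joint passes its speed limit or range.

## Robot

A 6-joint arm with a two-finger parallel gripper is mounted at the origin on a cart in front of the work surface, level with it; the furniture and walls round the work are solid. World frame = base frame: x ahead of the robot, y to its left, z up, the work surface at z = 0. Lengths are in m, angles in rad, forces in N, time in s.
With the tool pointing down it reaches from about 0.275 to 0.75 m from the base axis. Payload 10.2 kg.
Tool frame: the origin (TCP) lies between the finger pads; the fingertips stand 8 mm ahead of it and the grasp point (between the pads) lies 11 mm behind it (env.tip_reach is the distance from the TCP to the fingertips, in m); z points along the fingers, y is the direction in which the jaws open and shut (so a half turn about z gives the same grasp; the last joint's range is limited). The gripper opens to 85 mm and grips with 20 to 120 N. Pads are 22 mm wide; open, the fingers measure 114 mm over their backs; the gripper's body (76 mm by 85 mm) begins 54 mm behind the grasp point. The pads swing forward as they close: fully open they stand 13 mm farther back than shut.
Start: joints at [-1.437, 0.313, 1.498, -0, 1.331, -0.223], TCP at [0.183, -0.492, 0.239] pointing down, gripper open.
Joint ranges: [-2.94, 2.94], [-0.97, 2.17], [0.19, 2.56], [-1.23, 4.37], [0.02, 3.11], [-2.88, 2.88]. Speed limits (rad/s): [2.39, 2.39, 3.01, 3.14, 3.14, 3.14].

## Interface

Orientations are given as a 3x3 rotation matrix whose columns are the frame's x, y, z axes.
In Python, from bench import env gives the robot as it stands. The module is installed in compiled form; this text tells all that it offers.
- The arm moves only by the tool servo_tool, never from a script. Its argument "targets" is a list of rows, each a list of 3 entries, a list of its own where there are three numbers: the turn, a rotation vector about the tool's x, y, z in rad, then the shift along the tool's x, y, z in mm, then the finger opening in mm, from 0 to 85.4. A call has 1 to 5 rows; each row shifts and turns the commanded pose from where the row before left it, along the tool's axes as they then stand; what a row does not reach is not made up. A row lasts 1/8 s, in which the tool goes at most 62.5 mm and 10.7 degrees, less where a joint would pass 70% of its speed; a pose out of reach is approached as far as the arm can. A call with a gripper value outside its range is refused whole. The fingers move at their own pace and stop on an object; "force" is the grip in N (left out, the last holds). Time passes only in rows, so rows that do not move let the fingers close. It gives the time, the measured TCP pose, the force and the opening at its end, in the units of the state.
- env.get_obs(): the state, without advancing time (a new reading comes with each control period).
- env.camera(name): name is "side" or "top"; returns a dict with "pixels" (480x640x3 uint8, blue, green, red), "depth" (480x640 float32, m along the optical axis (not along the pixel's ray), 0 where there is no reading), "vfov" (degrees; the focal length in pixels is half the picture's height over the tangent of half this angle, whatever the lens; pixels are square), "cx", "cy" (the principal point, pixels), "extrinsics" (4x4, takes a point from world to camera coordinates). Camera axes: x right, y up, looking along -z (the intrinsics and any distortion apply to the point x, -y, -z); pixel columns grow to the right and rows downward; lengths in m; the calibration is good to about 2 mm. A picture is of the moment at which its call begins.
- env.job_done(): hands the job in, once; it reports no verdict.
The state is a dict: "time": time; "q": joint angles; "qvel": joint speeds; "tau": joint torques, N m; "ee_pos": TCP position; "ee_rot": TCP orientation; "ft_force": force on the tool from outside, world axes, zero at the start; "moment": the same for the moment, N m; "opening": finger opening in m.
Only numpy, scipy, OpenCV 4.12 (cv2) and the standard library are available. Lean on these libraries where they do the work, as an engineer would, in place of code of your own. Each camera call takes 0.05 s, during which the arm holds its last target. There are 200 camera calls.

## Working session

There is one attempt and no reset: what is moved stays moved. The work goes in short steps, Python scripts to look and compute and a tool call to move; the robot and the scene stay as the last step left them, time stands still between calls to the robot, and variables do not carry over. Pictures are saved under pics/ and viewed, about 8 in all and at most 12, crops included, and the job is handed in when it is done.

Besides the shell and the picture viewer there is one more tool, called as a command line: name --argument value ..., lists and objects as JSON in quotes. servo_tool: Moves the arm, as the interface text tells. Its arguments: {"type":"object","properties":{"targets":{"type":"array","items":{"type":"array"}},"force":{"type":"number"}},"required":["targets"]}

```bash
mkdir -p pics
cat > h.py <<'E'
import numpy as np, cv2
from bench import env
def cam(n):
    c=env.camera(n); f=240/np.tan(np.radians(c['vfov'])/2); c['f']=f; return c
def cloud(c):
    v,u=np.mgrid[0:480,0:640]; d=c['depth']; 
    P=np.stack([(u-c['cx'])/c['f']*d,-(v-c['cy'])/c['f']*d,-d],-1)
    E=np.linalg.inv(c['extrinsics']); W=P@E[:3,:3].T+E[:3,3]; W[d==0]=np.nan; return W
def proj(c,p):
    q=c['extrinsics']@np.append(p,1); return np.array([c['cx']+c['f']*q[0]/-q[2], c['cy']-c['f']*q[1]/-q[2]])
def ray(c,uv,z):
    E=np.linalg.inv(c['extrinsics']); d=E[:3,:3]@np.array([(uv[0]-c['cx'])/c['f'],-(uv[1]-c['cy'])/c['f'],-1]); o=E[:3,3]
    return o+d*(z-o[2])/d[2]
E
python3 - <<'E'
from h import *
s=env.get_obs(); print({k:np.round(v,3).tolist() for k,v in s.items()}, env.tip_reach)
for n in('top','side'):
    c=cam(n); cv2.imwrite(f'pics/{n}0.png',c['pixels']); np.savez(n+'0.npz',**c)
    print(n,c['vfov'],c['cx'],c['cy'],np.round(np.linalg.inv(c['extrinsics']),3).tolist(),[k for k in c])
E
```

```text
{'time': 0.0, 'q': [-1.437, 0.313, 1.498, 0.0, 1.331, -0.223], 'qvel': [-0.001, 0.0, -0.0, 0.0, -0.001, 0.002], 'tau': [0.0, -41.227, -25.974, -0.0, 0.004, 0.0], 'ee_pos': [0.183, -0.492, 0.239], 'ee_rot': [[0.937, 0.349, -0.0], [0.349, -0.937, 0.001], [0.0, -0.001, -1.0]], 'ft_force': [-0.494, -0.637, 0.058], 'moment': [-0.012, -0.023, -0.006], 'opening': 0.086} 0.008
top 42.363264494215784 310.15871815553237 238.67178080189453 [[-0.027, 0.994, -0.109, 0.497], [-0.999, -0.024, 0.03, -0.025], [0.027, 0.109, 0.994, 1.12], [0.0, 0.0, 0.0, 1.0]] ['pixels', 'depth', 'vfov', 'cx', 'cy', 'extrinsics', 'f']
side 53.3624363476393 315.8927183262848 238.767004152305 [[0.896, 0.146, -0.419, 0.247], [-0.443, 0.319, -0.838, -0.73], [0.011, 0.936, 0.351, 0.442], [0.0, 0.0, 0.0, 1.0]] ['pixels', 'depth', 'vfov', 'cx', 'cy', 'extrinsics', 'f']
```

View pics/top0.png

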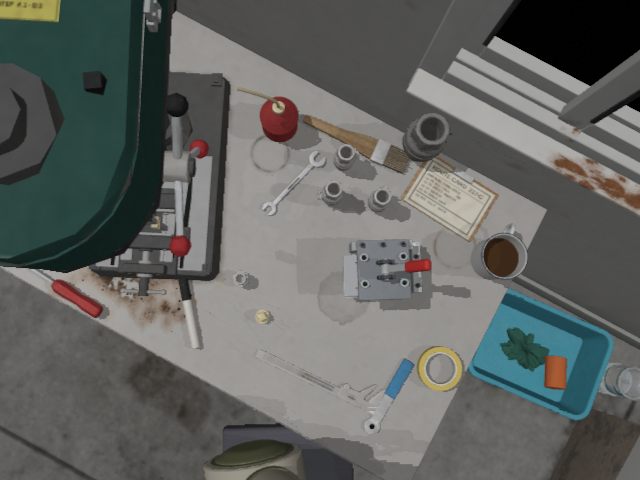

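View pics/side0.png

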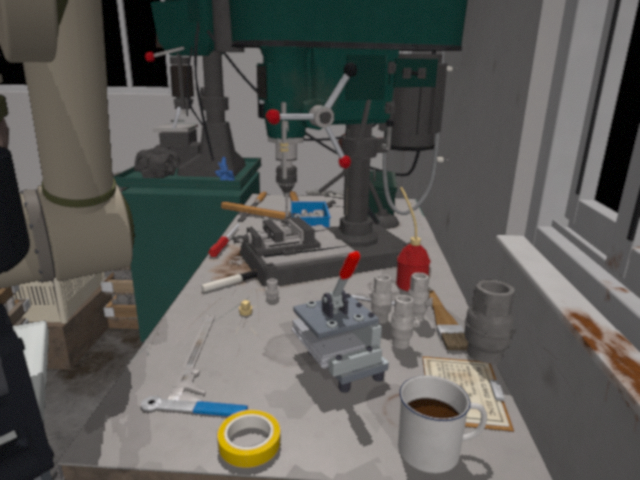

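The top view shows the jig plate at about px (357–412, 240–300), with the packet sticking out at its left (344–357), the lever pointing right (417,266), plug (263,316), nipple (240,280), marker (190,315), and three valves above. The side view shows the jig at (340,330) with the front under the plate partly visible at (320,350).

Run:
```python
from h import *
def ld(n): return dict(np.load(n+'0.npz'))
T=ld('top'); W=cloud(T)
reg=np.zeros((480,640),bool); reg[225:315,330:440]=1
m=reg&(W[...,2]>.083)&(W[...,2]<.098)
p=W[m][:,:2]; r=cv2.minAreaRect((p*1000).astype(np.float32)); print('roof',r,m.sum(),np.median(W[m][:,2]))
print(np.round(cv2.boxPoints(r)))
m=reg&(W[...,2]>.035)&(W[...,2]<.062); p=W[m]*1000
print('below', np.percentile(p,[1,50,99],axis=0).round(1))
r=cv2.minAreaRect(p[:,:2].astype(np.float32));print(r)
img=T['pixels'][225:315,330:440]; a=cv2.resize(img,None,fx=5,fy=5,interpolation=cv2.INTER_CUBIC)
S=ld('side'); b=cv2.resize(S['pixels'][240:400,280:400],(412,550),interpolation=cv2.INTER_CUBIC)
cv2.imwrite('pics/crop1.png',cv2.resize(np.hstack([cv2.copyMakeBorder(a,0,100,0,0,0),b]),(780,448)))
# other objects: bench height check
print('bench z',np.nanmedian(W[300:340,300:330,2]))
for n,u,v in(('nip',240,280),('plug',263,316),('lever',425,266)): print(n,W[v,u].round(3))
```

```text
roof ((556.227783203125, -174.30325317382812), (100.19603729248047, 95.36732482910156), 0.2893899977207184) 2704 0.09027131732351823
[[ 506. -127.]
 [ 506. -222.]
 [ 607. -222.]
 [ 606. -126.]]
below [[ 512.  -247.    36.2]
 [ 547.9 -131.9   52.4]
 [ 597.7 -113.3   59.4]]
((558.4070434570312, -180.62136840820312), (92.79337310791016, 136.72071838378906), 0.6753206849098206)
bench z 0.00041486522175948615
nip [0.547 0.068 0.019]
plug [0.483 0.028 0.024]
lever [ 0.553 -0.223  0.202]
```

View pics/crop1.png

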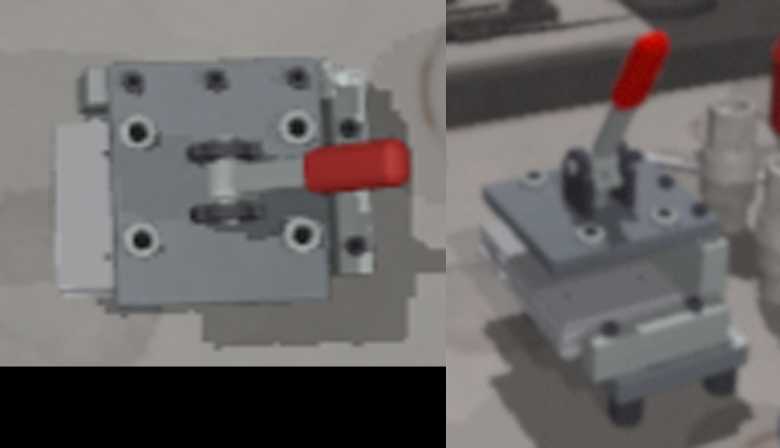

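Run:
```python
from h import *
T=dict(np.load('top0.npz')); g=cv2.cvtColor(T['pixels'],cv2.COLOR_BGR2GRAY)
est=[(363.8,257.4,22,33),(403.2,256.2,22,-33),(365,283.9,-22,33),(404.5,282.7,-22,-33)]
J=[];Wp=[]
for u,v,x,y in est:
    # centroid of dark hole
    w=g[int(v)-2:int(v)+5,int(u)-2:int(u)+5].astype(float); k=np.clip(110-w,0,None)
    vv,uu=np.mgrid[int(v)-2:int(v)+5,int(u)-2:int(u)+5]; c=((uu*k).sum()/k.sum(),(vv*k).sum()/k.sum())
    p=ray(T,c,.0925); print(np.round(c,2),p.round(4)); J.append((x/1e3,y/1e3)); Wp.append(p[:2])
J=np.array(J);Wp=np.array(Wp); z=J@[1,1j]; w=Wp@[1,1j]
zc=z-z.mean(); a=(w-w.mean())@zc.conj()/(abs(zc)**2).sum(); yaw=np.angle(a); o=w.mean()-z.mean()
print('scale',abs(a),'yaw',yaw,np.degrees(yaw),'o',o)
W=cloud(T); reg=np.zeros((480,640),bool); reg[225:315,330:440]=1
def tojig(p): 
    q=(p[...,0]+1j*p[...,1]-o)*np.exp(-1j*yaw); return np.stack([q.real,q.imag,p[...,2]],-1)*1000
P=tojig(W)
m=reg&(P[...,2]>83)&(P[...,2]<98); print('roof',np.percentile(P[m],[1,2,50,98,99],axis=0).round(1))
m=reg&(P[...,2]>30)&(P[...,2]<62)&(P[...,1]>46)&(P[...,0]<32); print('packet left',np.percentile(P[m],[2,50,98],axis=0).round(1))
S=dict(np.load('side0.npz')); Q=tojig(cloud(S)); m=(Q[...,2]>85)&(Q[...,2]<93)&(abs(Q[...,0])<70)&(abs(Q[...,1])<60)
print('roof side',np.percentile(Q[m],[2,50,98],axis=0).round(1))
m=(Q[...,2]>30)&(Q[...,2]<60)&(Q[...,0]<-30)&(Q[...,0]>-60)&(abs(Q[...,1])<52);print('front side',np.percentile(Q[m],[2,50,98],axis=0).round(1))
```

```text
[363.63 257.31] [ 0.5764 -0.1443  0.0925]
[403.03 256.01] [ 0.577  -0.2104  0.0925]
[364.66 283.67] [ 0.5325 -0.1445  0.0925]
[404.18 282.36] [ 0.533  -0.2105  0.0925]
scale 1.0001101556234682 yaw 0.005802922057663995 0.3324829427475183 o (0.5547318326715065-0.17742872777980329j)
roof [[-47.6 -43.1  85. ]
 [-46.9 -41.9  86.1]
 [ -1.3   5.7  90.3]
 [ 49.5  42.9  96. ]
 [ 50.5  43.5  96.4]]
packet left [[-41.1  46.4  39.6]
 [ -6.8  55.3  51.9]
 [ 29.5  64.1  56.3]]
roof side [[-49.3 -44.4  85.6]
 [-14.8 -15.5  90.5]
 [ 47.   38.4  92.4]]
front side [[-45.3 -47.5  37. ]
 [-41.1 -10.1  49.5]
 [-30.4  48.8  53.6]]
```

```bash
cat >> h.py <<'E'
from scipy.spatial.transform import Rotation as R
O=np.array([.5547,-.1774,0]); YAW=.0058; RJ=R.from_euler('z',YAW)
def front(th):  # tool pointing +x jig, th deg below level, y = -jig y, x up
    t=np.radians(th); z=np.array([np.cos(t),0,-np.sin(t)]); y=np.array([0,-1,0]); return RJ*R.from_matrix(np.c_[np.cross(y,z),y,z])
def down(yaw):  # pointing down, tool x at yaw deg from jig x
    a=np.radians(yaw); x=np.array([np.cos(a),np.sin(a),0]); z=np.array([0,0,-1]); return RJ*R.from_matrix(np.c_[x,np.cross(z,x),z])
def state():
    s=env.get_obs(); return np.array(s['ee_pos']),R.from_matrix(np.array(s['ee_rot'])),s
def tip():
    p,r,s=state(); return RJ.inv().apply(p+r.as_matrix()[:,2]*env.tip_reach-O)*1e3
def plan(tipj,Rt,n,op):
    "tip point in jig mm (middle of both tips)"
    p,r,s=state(); pt=O+RJ.apply(np.array(tipj)/1e3)-Rt.as_matrix()[:,2]*env.tip_reach
    rv=(r.inv()*Rt).as_rotvec()/n; rows=[]; q=r; pc=p.copy(); st=(pt-p)/n
    for i in range(n):
        sh=q.inv().apply(st)*1e3; rows.append([np.round(rv,3).tolist(),np.round(sh,1).tolist(),op]); q=q*R.from_rotvec(rv)
    print('tip',tip().round(1),'step',np.linalg.norm(st)*1e3,np.degrees(np.linalg.norm(rv)))
    print('\n'.join(map(str,rows)))
E
python3 - <<'E'
from h import *
plan([-150,0,170],front(25),9,50)
E
```

```text
tip [-373.2 -312.2  230.8] step 42.79791828436358 7.52340570032069
[[-0.022, 0.125, 0.035], [34.5, -24.3, 7.3], 50]
[[-0.022, 0.125, 0.035], [32.5, -25.7, 10.9], 50]
[[-0.022, 0.125, 0.035], [30.0, -27.0, 14.2], 50]
[[-0.022, 0.125, 0.035], [27.0, -28.4, 17.2], 50]
[[-0.022, 0.125, 0.035], [23.7, -29.7, 19.7], 50]
[[-0.022, 0.125, 0.035], [20.1, -30.9, 21.8], 50]
[[-0.022, 0.125, 0.035], [16.2, -32.0, 23.3], 50]
[[-0.022, 0.125, 0.035], [12.1, -33.0, 24.4], 50]
[[-0.022, 0.125, 0.035], [7.8, -33.9, 24.9], 50]
```

servo_tool --targets '[[[-0.022,0.125,0.035],[34.5,-24.3,7.3],50],[[-0.022,0.125,0.035],[32.5,-25.7,10.9],50],[[-0.022,0.125,0.035],[30,-27,14.2],50],[[-0.022,0.125,0.035],[27,-28.4,17.2],50],[[-0.022,0.125,0.035],[23.7,-29.7,19.7],50]]'

```text
time: 0.72
ee_pos: [0.3031, -0.3168, 0.2028]
ee_rot: [[0.79, 0.157, 0.593], [0.155, -0.986, 0.054], [0.593, 0.05, -0.804]]
ft_force: [0.6, 0.0, -0.0]
opening: 0.05
```

Run:
```python
from h import *
print(state()[2]['q'])
plan([-130,0,150],front(25),5,50)
```

```text
[-1.45217734  0.05810301  2.05300006  0.71847954  1.12880976 -0.40614397]
tip [-247.7 -137.5  196.4] step 37.27937513419237 5.951638575801858
[[-0.017, 0.099, 0.027], [16.5, -24.3, 23.0], 50]
[[-0.017, 0.099, 0.027], [13.5, -25.1, 24.1], 50]
[[-0.017, 0.099, 0.027], [10.4, -25.8, 24.8], 50]
[[-0.017, 0.099, 0.027], [7.2, -26.5, 25.2], 50]
[[-0.017, 0.099, 0.027], [4.0, -27.1, 25.3], 50]
```

servo_tool --targets '[[[-0.017,0.099,0.027],[16.5,-24.3,23],50],[[-0.017,0.099,0.027],[13.5,-25.1,24.1],50],[[-0.017,0.099,0.027],[10.4,-25.8,24.8],50],[[-0.017,0.099,0.027],[7.2,-26.5,25.2],50],[[-0.017,0.099,0.027],[4,-27.1,25.3],50]]'

```text
time: 1.35
ee_pos: [0.4166, -0.1785, 0.1529]
ee_rot: [[0.423, 0.007, 0.906], [0.003, -1.0, 0.006], [0.906, 0.001, -0.423]]
ft_force: [0.8, -0.8, 1.1]
opening: 0.0498
```

Run:
```python
from h import *
print(state()[2]['q'])
plan([-100,0,100],front(25),3,50)
```

```text
[-1.20872491  0.21340623  2.46273073  1.678449    1.02461816 -1.05649037]
tip [-130.8   -0.2  149.5] step 19.452731865297608 0.027388382911250966
[[-0.0, 0.0, 0.0], [-10.6, -0.1, 16.3], 50]
[[-0.0, 0.0, 0.0], [-10.6, -0.1, 16.3], 50]
[[-0.0, 0.0, 0.0], [-10.6, -0.1, 16.3], 50]
```

servo_tool --targets '[[[0,0,0],[-10.6,0,16.3],60],[[0,0,0],[-10.6,0,16.3],60],[[0,0,0],[-10.6,0,16.3],60]]'

```text
time: 1.72
ee_pos: [0.4474, -0.1785, 0.1028]
ee_rot: [[0.425, 0.01, 0.905], [0.004, -1.0, 0.009], [0.905, -0.0, -0.425]]
ft_force: [-0.2, 0.1, 0.4]
opening: 0.06
```

Run:
```python
from h import *
print(state()[2]['q'])
plan([-65,0,40],front(25),4,60)
c=cam('side'); cv2.imwrite('pics/s1.png',c['pixels'])
```

```text
[-1.096142    0.43364322  2.41226949  1.88643626  1.01794137 -1.25941235]
tip [-100.    -0.5   99.4] step 17.23952487495818 0.07012940222101878
[[-0.001, 0.001, 0.0], [-9.7, -0.1, 14.2], 60]
[[-0.001, 0.001, 0.0], [-9.7, -0.1, 14.2], 60]
[[-0.001, 0.001, 0.0], [-9.7, -0.1, 14.2], 60]
[[-0.001, 0.001, 0.0], [-9.7, -0.1, 14.2], 60]
```

View pics/s1.png

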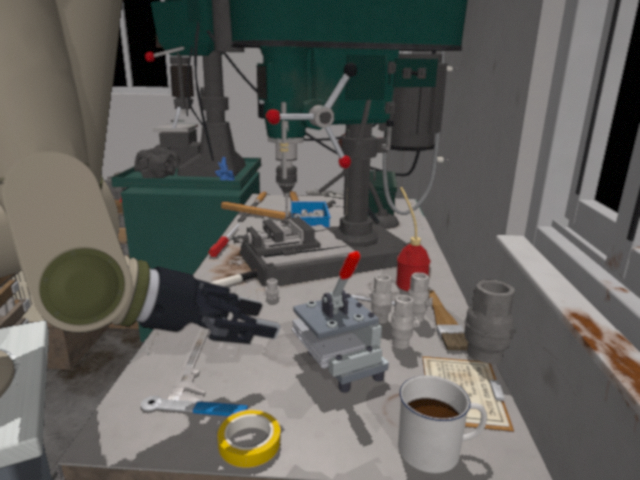

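The side view shows the gripper at (215,310) in front of the jig, both fingers level, wrist (85,290) clear of the bench. I'll go down to packet height.

servo_tool --targets '[[[-0.001,0.001,0],[-9.7,0,14.2],60],[[0,0,0],[-9.7,0,14.2],60],[[0,0,0],[-9.7,0,14.2],60],[[0,0,0],[-9.7,-0.5,14.2],60],[[0,0,0],[0,0,0],60]]'

```text
time: 2.4
ee_pos: [0.482, -0.1774, 0.0439]
ee_rot: [[0.425, 0.009, 0.905], [0.003, -1.0, 0.009], [0.905, -0.001, -0.425]]
ft_force: [0.0, -0.4, -0.0]
opening: 0.0602
```

Run:
```python
from h import *
print(state()[2]['ft_force'])
print(front(25).inv().apply(RJ.apply([3,0,0])))
plan([-50,0,40],front(25),3,60)
```

```text
[ 0.02270857 -0.41177876 -0.0284078 ]
[1.26785479e+00 4.47825613e-18 2.71892336e+00]
tip [-65.4   0.4  40.5] step 5.142221924215363 0.08473925369631763
[[-0.001, 0.001, 0.0], [2.0, 0.1, 4.7], 60]
[[-0.001, 0.001, 0.0], [2.0, 0.1, 4.7], 60]
[[-0.001, 0.001, 0.0], [2.0, 0.1, 4.7], 60]
```

servo_tool --targets '[[[-0.001,0,0],[2,0.1,4.5],60],[[0,0,0],[1.3,0,2.7],60],[[0,0,0],[1.3,0,2.7],60],[[0,0,0],[0.85,0,1.8],60],[[0,0,0],[0.85,0,1.8],60]]'

```text
time: 3.02
ee_pos: [0.497, -0.1777, 0.0443]
ee_rot: [[0.424, 0.008, 0.906], [0.004, -1.0, 0.007], [0.906, 0.001, -0.424]]
ft_force: [0.5, 0.7, -0.3]
opening: 0.0602
```

servo_tool --targets '[[[0,0,0],[0.85,0,1.8],60],[[0,0,0],[0.85,0,1.8],60],[[0,0,0],[0.6,0,1.4],60]]'

```text
time: 3.4
ee_pos: [0.5026, -0.1777, 0.0442]
ee_rot: [[0.424, 0.008, 0.906], [0.004, -1.0, 0.007], [0.906, 0.001, -0.424]]
ft_force: [-0.4, 0.2, 0.3]
opening: 0.06
```

Run:
```python
from h import *
print(tip(),state()[2]['ft_force'])
```

```text
[-4.48973036e+01  9.77462420e-03  4.07871319e+01] [-0.40385252  0.19467909  0.27044356]
```

servo_tool --targets '[[[0,0,0],[0.6,0,1.4],60],[[0,0,0],[0.6,0,1.4],60],[[0,0,0],[0.6,0,1.4],60]]'

```text
time: 3.78
ee_pos: [0.507, -0.1777, 0.044]
ee_rot: [[0.424, 0.007, 0.906], [0.004, -1.0, 0.007], [0.906, 0.0, -0.424]]
ft_force: [-1.0, -0.1, 0.5]
opening: 0.0601
```

servo_tool --targets '[[[0,0,0],[0.6,0,1.4],60],[[0,0,0],[0.6,0,1.4],60]]'

```text
time: 4.03
ee_pos: [0.5101, -0.1777, 0.0439]
ee_rot: [[0.424, 0.008, 0.906], [0.004, -1.0, 0.007], [0.906, 0.0, -0.424]]
ft_force: [-2.2, -0.6, 1.3]
opening: 0.0596
```

servo_tool --targets '[[[0,0,0],[0.6,0,1.4],60],[[0,0,0],[0.6,0,1.4],60]]'

```text
time: 4.28
ee_pos: [0.5131, -0.1776, 0.0439]
ee_rot: [[0.424, 0.008, 0.906], [0.004, -1.0, 0.007], [0.906, 0.001, -0.424]]
ft_force: [-4.1, 0.2, 0.7]
opening: 0.0598
```

servo_tool --targets '[[[0,0,0],[0.4,0,0.9],60],[[0,0,0],[0.4,0,0.9],60]]'

```text
time: 4.53
ee_pos: [0.5141, -0.1774, 0.0437]
ee_rot: [[0.425, 0.006, 0.905], [0.002, -1.0, 0.006], [0.905, -0.001, -0.425]]
ft_force: [-35.9, -1.4, 15.9]
opening: 0.0602
```

servo_tool --targets '[[[0,0,0],[-1.7,0,-3.6],60],[[0,0,0],[-5.9,0,2.7],60],[[0,0,0],[0.4,0,0.9],60],[[0,0,0],[0.4,0,0.9],60]]'

```text
time: 5.03
ee_pos: [0.5132, -0.1778, 0.0375]
ee_rot: [[0.423, 0.007, 0.906], [0.004, -1.0, 0.006], [0.906, 0.001, -0.423]]
ft_force: [-8.3, -1.4, 8.1]
opening: 0.0599
```

servo_tool --targets '[[[0,0,0],[0.4,0,0.9],60],[[0,0,0],[0.1,0,0.3],60]]'

```text
time: 5.28
ee_pos: [0.5139, -0.1778, 0.0374]
ee_rot: [[0.423, 0.006, 0.906], [0.003, -1.0, 0.006], [0.906, 0.0, -0.423]]
ft_force: [-23.4, -2.4, 14.7]
opening: 0.0598
```

servo_tool --targets '[[[0,0,0],[-1.7,0,-3.6],60],[[0,0,0],[-3.6,0,1.7],60],[[0,0,0],[0.4,0,0.9],60],[[0,0,0],[0.4,0,0.9],60],[[0,0,0],[0.4,0,0.9],60]]'

```text
time: 5.9
ee_pos: [0.5132, -0.1774, 0.0328]
ee_rot: [[0.425, 0.008, 0.905], [0.004, -1.0, 0.007], [0.905, 0.0, -0.425]]
ft_force: [-3.4, -0.4, -1.1]
opening: 0.0602
```

servo_tool --targets '[[[0,0,0],[0.2,0,0.5],60],[[0,0,0],[0.1,0,0.2],60]]'

```text
time: 6.15
ee_pos: [0.5137, -0.1773, 0.0328]
ee_rot: [[0.425, 0.008, 0.905], [0.003, -1.0, 0.007], [0.905, -0.0, -0.425]]
ft_force: [-8.3, 0.3, -0.4]
opening: 0.0597
```

servo_tool --targets '[[[0,0,0],[0.2,0,0.4],60]]'

```text
time: 6.28
ee_pos: [0.5139, -0.1772, 0.0328]
ee_rot: [[0.425, 0.008, 0.905], [0.003, -1.0, 0.007], [0.905, -0.0, -0.425]]
ft_force: [-14.1, 0.3, 3.1]
opening: 0.0597
```

servo_tool --targets '[[[0,0,0],[-1.7,0,-3.6],60],[[0,0,0],[-3.6,0,1.7],60],[[0,0,0],[0.4,0,0.9],60],[[0,0,0],[0.4,0,0.9],60],[[0,0,0],[0.4,0,0.9],60]]'

```text
time: 6.9
ee_pos: [0.5134, -0.1777, 0.029]
ee_rot: [[0.425, 0.007, 0.905], [0.003, -1.0, 0.006], [0.905, 0.0, -0.425]]
ft_force: [-6.4, -0.2, 1.0]
opening: 0.0601
```

servo_tool --targets '[[[0,0,0],[0.2,0,0.5],60],[[0,0,0],[0.1,0,0.2],60]]'

```text
time: 7.15
ee_pos: [0.514, -0.1776, 0.029]
ee_rot: [[0.425, 0.007, 0.905], [0.003, -1.0, 0.006], [0.905, 0.0, -0.425]]
ft_force: [-9.2, -0.3, 2.5]
opening: 0.06
```

Blank 2 is in; now the lowest.

servo_tool --targets '[[[0,0,0],[-1.7,0,-3.6],60],[[0,0,0],[-3.6,0,1.7],60],[[0,0,0],[0.4,0,0.9],60],[[0,0,0],[0.4,0,0.9],60],[[0,0,0],[0.4,0,0.9],60]]'

```text
time: 7.78
ee_pos: [0.5134, -0.1776, 0.025]
ee_rot: [[0.424, 0.008, 0.906], [0.004, -1.0, 0.007], [0.906, 0.001, -0.424]]
ft_force: [0.7, 1.4, -0.0]
opening: 0.06
```

servo_tool --targets '[[[0,0,0],[0.2,0,0.5],60],[[0,0,0],[0.1,0,0.2],60]]'

```text
time: 8.02
ee_pos: [0.514, -0.1776, 0.025]
ee_rot: [[0.424, 0.008, 0.906], [0.004, -1.0, 0.007], [0.906, 0.001, -0.424]]
ft_force: [-0.9, -0.3, 1.0]
opening: 0.0597
```

Run:
```python
from h import *
print(tip())
c=cam('side'); cv2.imwrite('pics/s2.png',cv2.resize(c['pixels'][240:400,200:420],None,fx=3.5,fy=3.5,interpolation=cv2.INTER_CUBIC))
```

```text
[-33.44658288   0.05522892  21.62128757]
```

View pics/s2.png

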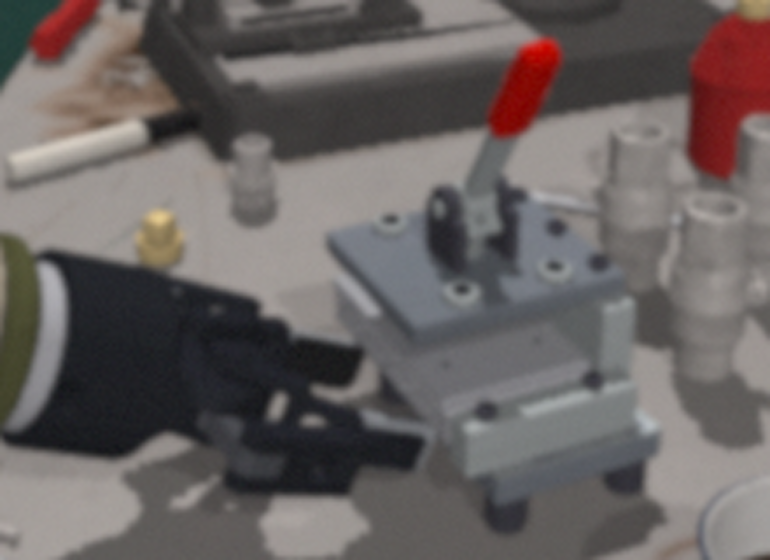

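servo_tool --targets '[[[0,0,0],[0.2,0,0.5],60],[[0,0,0],[0.2,0,0.5],60]]'

```text
time: 8.32
ee_pos: [0.5146, -0.1775, 0.0247]
ee_rot: [[0.425, 0.007, 0.905], [0.003, -1.0, 0.006], [0.905, -0.0, -0.425]]
ft_force: [-11.8, -1.4, 2.7]
opening: 0.0603
```

servo_tool --targets '[[[0,0,0],[0.15,0,0.3],60],[[0,0,0],[0,0,0],60]]'

```text
time: 8.57
ee_pos: [0.5147, -0.1774, 0.0245]
ee_rot: [[0.426, 0.007, 0.905], [0.002, -1.0, 0.006], [0.905, -0.001, -0.426]]
ft_force: [-10.8, -1.2, 3.2]
opening: 0.0595
```

servo_tool --targets '[[[0,0,0],[-4,0,-9],60],[[0,0,0],[-12,0,-26],60],[[0,0,0],[25,0,-35],60],[[0,0,0],[40,0,-35],60],[[0,0,0],[40,0,-30],60]]'

```text
time: 9.2
ee_pos: [0.4299, -0.1782, 0.1637]
ee_rot: [[0.425, 0.007, 0.905], [0.003, -1.0, 0.006], [0.905, -0.0, -0.425]]
ft_force: [0.9, -0.7, 0.8]
opening: 0.0601
```

Run:
```python
from h import *
print(tip(),state()[2]['q'])
print('yaw 90');plan([-60,90,190],down(90),9,40)
print('yaw -90');plan([-60,90,190],down(-90),9,40)
```

```text
[-1.17568174e+02 -6.37123701e-02  1.60301572e+02] [-1.15650521  0.18826848  2.42888973  1.68790327  0.99120125 -0.98887313]
yaw 90
tip [-1.176e+02 -1.000e-01  1.603e+02] step 12.904726862660654 11.85338061894468
[[0.098, -0.098, -0.154], [6.5, -10.0, 4.9], 40]
[[0.098, -0.098, -0.154], [8.4, -8.4, 5.1], 40]
[[0.098, -0.098, -0.154], [10.1, -6.4, 4.9], 40]
[[0.098, -0.098, -0.154], [11.3, -4.3, 4.4], 40]
[[0.098, -0.098, -0.154], [12.2, -2.1, 3.5], 40]
[[0.098, -0.098, -0.154], [12.7, 0.1, 2.4], 40]
[[0.098, -0.098, -0.154], [12.7, 2.2, 1.1], 40]
[[0.098, -0.098, -0.154], [12.2, 4.2, -0.5], 40]
[[0.098, -0.098, -0.154], [11.3, 5.8, -2.1], 40]
yaw -90
tip [-1.176e+02 -1.000e-01  1.603e+02] step 12.904726862660654 11.858716454739229
[[-0.098, -0.098, 0.154], [6.5, -10.0, 4.9], 40]
[[-0.098, -0.098, 0.154], [5.3, -11.3, 3.3], 40]
[[-0.098, -0.098, 0.154], [3.7, -12.3, 1.7], 40]
[[-0.098, -0.098, 0.154], [1.8, -12.8, 0.2], 40]
[[-0.098, -0.098, 0.154], [-0.2, -12.9, -1.2], 40]
[[-0.098, -0.098, 0.154], [-2.3, -12.5, -2.3], 40]
[[-0.098, -0.098, 0.154], [-4.4, -11.7, -3.1], 40]
[[-0.098, -0.098, 0.154], [-6.5, -10.5, -3.7], 40]
[[-0.098, -0.098, 0.154], [-8.4, -9.0, -3.9], 40]
```

servo_tool --targets '[[[0.08,-0.08,-0.126],[5.3,-8.2,4],50],[[0.08,-0.08,-0.126],[6.9,-6.9,4.2],50],[[0.08,-0.08,-0.126],[8,-5.4,4.1],50],[[0.08,-0.08,-0.126],[9,-3.8,3.7],50],[[0.08,-0.08,-0.126],[9.8,-2,3.1],50]]'

```text
time: 9.82
ee_pos: [0.4609, -0.1388, 0.1799]
ee_rot: [[0.52, 0.642, 0.563], [0.641, -0.73, 0.239], [0.565, 0.237, -0.791]]
ft_force: [-0.0, -0.6, -0.7]
opening: 0.05
```

Run:
```python
from h import *
print(tip(),state()[2]['q'])
print('yaw 90');plan([-30,95,170],down(90),7,40)
```

```text
[-89.04593984  41.01092752 173.56473542] [-0.86488798  0.13012908  2.05515375  0.82420705  0.91990283 -0.59816609]
yaw 90
tip [-89.   41.  173.6] step 12.093310081922121 8.257164570802791
[[0.068, -0.068, -0.107], [9.7, -0.1, 7.2], 40]
[[0.068, -0.068, -0.107], [10.1, 1.4, 6.5], 40]
[[0.068, -0.068, -0.107], [10.3, 2.9, 5.7], 40]
[[0.068, -0.068, -0.107], [10.2, 4.4, 4.7], 40]
[[0.068, -0.068, -0.107], [10.0, 5.7, 3.7], 40]
[[0.068, -0.068, -0.107], [9.5, 7.0, 2.6], 40]
[[0.068, -0.068, -0.107], [8.8, 8.1, 1.4], 40]
```

servo_tool --targets '[[[0.068,-0.068,-0.107],[9.7,0,7.2],35],[[0.068,-0.068,-0.107],[10,1.4,6.5],35],[[0.068,-0.068,-0.107],[10.3,2.9,5.7],35],[[0.068,-0.068,-0.107],[10.2,4.4,4.7],35],[[0.068,-0.068,-0.107],[10,5.7,3.7],35]]'

```text
time: 10.45
ee_pos: [0.5063, -0.0991, 0.1785]
ee_rot: [[0.197, 0.969, 0.149], [0.969, -0.216, 0.121], [0.15, 0.121, -0.981]]
ft_force: [-0.4, -0.5, -0.2]
opening: 0.0349
```

Run:
```python
from h import *
print(tip(),state()[2]['q'])
plan([-3,100,120],down(90),3,35)
```

```text
[-46.71321798  79.52563346 170.67989754] [-0.50974847  0.29377849  1.70423808  0.20431546  1.07989147 -0.39038244]
tip [-46.7  79.5 170.7] step 23.641433622679155 5.537641112896707
[[0.046, -0.046, -0.072], [7.4, 10.9, 19.6], 35]
[[0.046, -0.046, -0.072], [7.5, 12.3, 18.8], 35]
[[0.046, -0.046, -0.072], [7.4, 13.7, 17.8], 35]
```

servo_tool --targets '[[[0.046,-0.046,-0.072],[7.4,10.9,19.6],35],[[0.046,-0.046,-0.072],[7.5,12.3,18.8],35],[[0.046,-0.046,-0.072],[7.4,13.7,17.8],35],[[0,0,0],[0,0,0],35]]'

```text
time: 10.95
ee_pos: [0.5513, -0.0765, 0.1268]
ee_rot: [[-0.005, 1.0, -0.001], [1.0, 0.005, 0.003], [0.003, -0.001, -1.0]]
ft_force: [0.1, 0.1, 0.0]
opening: 0.0348
```

Run:
```python
from h import *
print(state()[2]['q'])
plan([0,90,27],down(90),4,35)
```

```text
[-0.34941045  0.4921632   1.54633671  0.0024426   1.10468714 -0.3555961 ]
tip [ -2.8 100.9 118.8] step 23.1185020612834 0.04002797846463063
[[-0.0, -0.001, -0.0], [-2.8, 0.7, 22.9], 35]
[[-0.0, -0.001, -0.0], [-2.8, 0.7, 22.9], 35]
[[-0.0, -0.001, -0.0], [-2.8, 0.7, 22.9], 35]
[[-0.0, -0.001, -0.0], [-2.7, 0.7, 22.9], 35]
```

servo_tool --targets '[[[0,-0.001,0],[-2.8,0.7,22.9],35],[[0,-0.001,0],[-2.8,0.7,22.9],35],[[0,-0.001,0],[-2.8,0.7,22.9],35],[[0,0,0],[-2.7,0.7,22.9],35],[[0,0,0],[-4,0,0],35]]'

```text
time: 11.58
ee_pos: [0.5535, -0.0929, 0.0362]
ee_rot: [[-0.002, 1.0, 0.0], [1.0, 0.002, -0.0], [-0.0, 0.0, -1.0]]
ft_force: [0.8, 0.5, 0.7]
opening: 0.035
```

servo_tool --targets '[[[0,0,0],[-2,0,0],35],[[0,0,0],[-2,0,0],35],[[0,0,0],[-2,0,0],35]]'

```text
time: 11.95
ee_pos: [0.5551, -0.0987, 0.0376]
ee_rot: [[-0.003, 1.0, 0.004], [1.0, 0.003, -0.002], [-0.002, 0.004, -1.0]]
ft_force: [-0.3, 0.1, -0.2]
opening: 0.0348
```

servo_tool --targets '[[[0,0,0],[-1.5,0,0],35],[[0,0,0],[-1.5,0,0],35]]'

```text
time: 12.2
ee_pos: [0.555, -0.1014, 0.0371]
ee_rot: [[-0.003, 1.0, 0.003], [1.0, 0.003, -0.001], [-0.001, 0.003, -1.0]]
ft_force: [0.3, 1.1, -0.1]
opening: 0.0352
```

servo_tool --targets '[[[0,0,0],[-1.5,0,0],35],[[0,0,0],[-1.5,0,0],35]]'

```text
time: 12.45
ee_pos: [0.5549, -0.1042, 0.037]
ee_rot: [[-0.003, 1.0, 0.003], [1.0, 0.003, -0.001], [-0.001, 0.003, -1.0]]
ft_force: [-0.5, 4.1, 1.9]
opening: 0.0349
```

servo_tool --targets '[[[0,0,0],[4,0,0],35],[[0,0,0],[0,0,4],35],[[0,0,0],[-2.5,0,0],35],[[0,0,0],[-1.5,0,0],35]]'

```text
time: 12.95
ee_pos: [0.5549, -0.1047, 0.0328]
ee_rot: [[-0.003, 1.0, 0.003], [1.0, 0.003, -0.001], [-0.001, 0.003, -1.0]]
ft_force: [0.5, 1.7, -0.7]
opening: 0.0349
```

servo_tool --targets '[[[0,0,0],[-1,0,0],35],[[0,0,0],[-1,0,0],35]]'

```text
time: 13.2
ee_pos: [0.5548, -0.1064, 0.0328]
ee_rot: [[-0.003, 1.0, 0.003], [1.0, 0.003, -0.001], [-0.001, 0.003, -1.0]]
ft_force: [-0.8, 2.4, -1.5]
opening: 0.0348
```

servo_tool --targets '[[[0,0,0],[-1,0,0],35],[[0,0,0],[-1,0,0],35]]'

```text
time: 13.45
ee_pos: [0.5549, -0.1085, 0.0329]
ee_rot: [[-0.003, 1.0, 0.003], [1.0, 0.003, -0.001], [-0.001, 0.003, -1.0]]
ft_force: [-0.2, 2.3, -1.6]
opening: 0.0352
```

servo_tool --targets '[[[0,0,0],[-1,0,0],35]]'

```text
time: 13.58
ee_pos: [0.5549, -0.1095, 0.0329]
ee_rot: [[-0.003, 1.0, 0.003], [1.0, 0.003, -0.001], [-0.001, 0.003, -1.0]]
ft_force: [0.3, 2.1, -1.7]
opening: 0.0354
```

servo_tool --targets '[[[0,0,0],[-0.7,0,0],35]]'

```text
time: 13.7
ee_pos: [0.5549, -0.1103, 0.0329]
ee_rot: [[-0.003, 1.0, 0.003], [1.0, 0.003, -0.001], [-0.002, 0.003, -1.0]]
ft_force: [0.5, 1.5, -1.0]
opening: 0.0346
```

servo_tool --targets '[[[0,0,0],[-0.7,0,0],35]]'

```text
time: 13.82
ee_pos: [0.5549, -0.1105, 0.0329]
ee_rot: [[-0.003, 1.0, 0.003], [1.0, 0.003, -0.001], [-0.001, 0.003, -1.0]]
ft_force: [1.0, 7.5, -0.2]
opening: 0.0355
```

servo_tool --targets '[[[0,0,0],[-0.7,0,0],35]]'

```text
time: 13.95
ee_pos: [0.5549, -0.1108, 0.0329]
ee_rot: [[-0.003, 1.0, 0.003], [1.0, 0.003, -0.0], [-0.0, 0.003, -1.0]]
ft_force: [0.4, 6.6, -0.1]
opening: 0.035
```

servo_tool --targets '[[[0,0,0],[-0.7,0,0],35]]'

```text
time: 14.08
ee_pos: [0.5548, -0.1114, 0.0329]
ee_rot: [[-0.003, 1.0, 0.003], [1.0, 0.003, 0.0], [0.0, 0.003, -1.0]]
ft_force: [0.2, 10.9, 1.5]
opening: 0.0348
```

servo_tool --targets '[[[0,0,0],[-0.5,0,0],35]]'

```text
time: 14.2
ee_pos: [0.5548, -0.1114, 0.0329]
ee_rot: [[-0.003, 1.0, 0.002], [1.0, 0.003, 0.001], [0.001, 0.002, -1.0]]
ft_force: [-0.0, 12.1, 2.8]
opening: 0.0352
```

servo_tool --targets '[[[0,0,0],[-0.4,0,0],35]]'

```text
time: 14.32
ee_pos: [0.5548, -0.1114, 0.0329]
ee_rot: [[-0.003, 1.0, 0.002], [1.0, 0.003, 0.001], [0.001, 0.002, -1.0]]
ft_force: [0.6, 14.2, 0.9]
opening: 0.0355
```

Run:
```python
from h import *
print(tip(),state()[2]['ft_force'],state()[2]['moment'])
a=cam('side')['pixels'][270:400,280:410]; b=cam('top')['pixels'][225:315,330:440]
cv2.imwrite('pics/c3.png',np.hstack([cv2.resize(a,(390,390),interpolation=cv2.INTER_CUBIC),cv2.resize(b,(400,390),interpolation=cv2.INTER_CUBIC)]))
```

```text
[ 0.53696954 66.04163561 24.92715536] [ 0.64789288 14.15496093  0.86353332] [ 2.1869546  -0.14350659 -0.00819272]
```

View pics/c3.png

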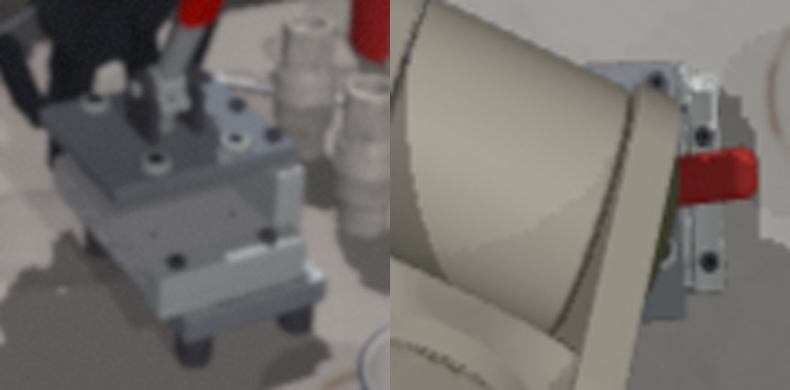

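servo_tool --targets '[[[0,0,0],[5,0,0],35],[[0,0,0],[30,0,0],35],[[0,0,0],[20,0,-50],35],[[0,0,0],[0,-30,-50],35],[[0,0,0],[0,-50,-30],35]]'

```text
time: 15.05
ee_pos: [0.4747, -0.0588, 0.165]
ee_rot: [[-0.004, 1.0, 0.007], [1.0, 0.004, -0.004], [-0.004, 0.007, -1.0]]
ft_force: [-1.3, -0.4, 0.8]
opening: 0.0353
```

servo_tool --targets '[[[0,0,0],[0,-60,0],35],[[0,0,0],[30,-50,0],35],[[0,0,0],[40,-20,0],35],[[0,0,0],[0,0,0],35]]'

```text
time: 15.55
ee_pos: [0.3433, 0.0124, 0.1626]
ee_rot: [[-0.005, 1.0, 0.004], [1.0, 0.005, -0.002], [-0.002, 0.004, -1.0]]
ft_force: [0.6, -0.3, -0.4]
opening: 0.0349
```

Run:
```python
from h import *
print(tip(),state()[2]['q'])
A=cam('side'); B=cam('top'); a=A['pixels'][270:400,280:410]; b=B['pixels'][235:305,335:425]
np.savez('side1.npz',**A);np.savez('top1.npz',**B)
cv2.imwrite('pics/c4.png',np.hstack([cv2.resize(a,(400,400),interpolation=cv2.INTER_CUBIC),cv2.resize(b,(400,400),interpolation=cv2.INTER_CUBIC)]))
for n,C in(('top',B),('side',A)):
    W=cloud(C); P=RJ.inv().apply((W-O).reshape(-1,3)).reshape(W.shape)*1e3; z=P[...,2]
    if n=='top':
        m=(z>45)&(z<58)&(P[...,1]>46)&(P[...,1]<75)&(P[...,0]<30)&(P[...,0]>-60)
        print('blank5 left strip',np.percentile(P[m],[1,5,50,95,99],axis=0).round(1))
    else:
        for z0 in(34,38,42,46,50):
            m=(abs(z-z0)<1.8)&(P[...,0]<-25)&(P[...,0]>-60)&(abs(P[...,1])<52)
            if m.sum():
                print(z0,m.sum(),np.percentile(P[m][:,0],[10,50,90]).round(1),np.polyfit(P[m][:,1],P[m][:,0],1).round(3))
```

```text
[-210.29694341  191.03540235  154.58270447] [-3.08468853e-01 -9.73015867e-03  2.09728981e+00 -1.12006290e-03
  1.04905909e+00 -3.13361749e-01]
blank5 left strip [[-34.2  46.2  46.4]
 [-30.9  46.5  48.3]
 [ -3.2  50.6  51.9]
 [ 26.5  54.7  54.9]
 [ 29.7  55.1  55.7]]
34 46 [-35.8 -35.3 -34.6] [ 3.0000e-03 -3.5245e+01]
38 58 [-35.9 -35.4 -34.7] [ 3.0000e-03 -3.5318e+01]
42 64 [-36.  -35.4 -34.8] [ 5.0000e-03 -3.5356e+01]
46 55 [-36.  -35.6 -34.7] [-1.0000e-03 -3.5438e+01]
50 89 [-36.  -35.4 -28.8] [-2.0000e-03 -3.4117e+01]
```

View pics/c4.png

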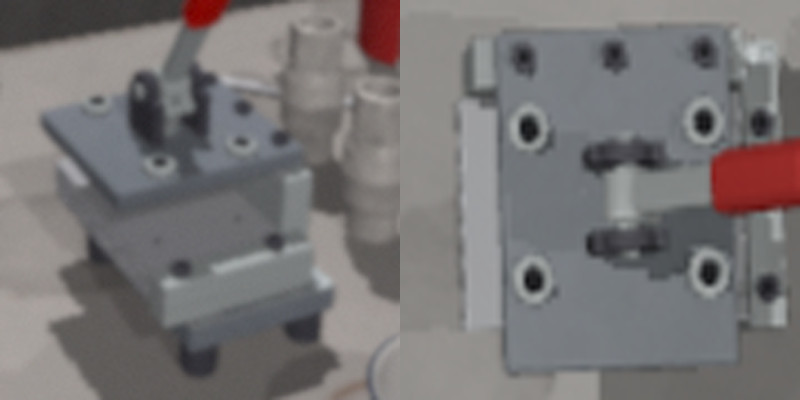

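Run:
```python
from h import *
C=dict(np.load('top1.npz')); W=cloud(C); P=RJ.inv().apply((W-O).reshape(-1,3)).reshape(W.shape)*1e3; z=P[...,2]
m=(z>12)&(P[...,1]>55.3)&(P[...,1]<75)&(P[...,0]<33)&(P[...,0]>-60); print('low protruding',m.sum(),P[m].round(1)[:12].tolist())
g=cv2.cvtColor(C['pixels'],cv2.COLOR_BGR2GRAY)
for x in(-25,-10,5,20):
    u,v=proj(C,O+RJ.apply([x/1e3,.055,.052])); print('edge px',u.round(1),g[int(round(v)),int(u)-5:int(u)+6])
for r in(80,):
  for f in(60,45,30,15,0,-1):
    t=np.radians(f); print(f,'corner y,z',round(-r*np.cos(t)+6.5*np.sin(t),1),round(114+r*np.sin(t)+6.5*np.cos(t),1))
plan([0,40,260],down(90),5,0)
```

```text
low protruding 0 []
edge px 349.4 [135 135 134 134 130 138 161 159 159 160 159]
edge px 349.0 [128 127 128 119 104 134 159 158 159 159 159]
edge px 348.7 [142 140 137 134 123 133 165 158 159 159 158]
edge px 348.3 [143 142 142 142 130 131 165 159 158 158 158]
60 corner y,z -34.4 186.5
45 corner y,z -52.0 175.2
30 corner y,z -66.0 159.6
15 corner y,z -75.6 141.0
0 corner y,z -80.0 120.5
-1 corner y,z -80.1 119.1
tip [-208.8  189.5  154.6] step 55.529171201028625 0.06559131563717355
[[0.001, 0.001, -0.0], [-29.9, 41.9, -20.8], 0]
[[0.001, 0.001, -0.0], [-29.9, 41.9, -20.9], 0]
[[0.001, 0.001, -0.0], [-29.9, 41.9, -20.9], 0]
[[0.001, 0.001, -0.0], [-29.9, 41.8, -21.0], 0]
[[0.001, 0.001, -0.0], [-29.9, 41.8, -21.0], 0]
```

servo_tool --targets '[[[0.001,0.001,0],[-30,42,-21],0],[[0,0,0],[-30,42,-21],0],[[0,0,0],[-30,42,-21],0],[[0,0,0],[-30,42,-21],0],[[0,0,0],[-30,42,-21],0]]'

```text
time: 16.27
ee_pos: [0.556, -0.1404, 0.268]
ee_rot: [[-0.002, 1.0, 0.002], [1.0, 0.002, -0.001], [-0.001, 0.002, -1.0]]
ft_force: [0.5, 0.2, 1.4]
opening: -0.0002
```

Run:
```python
from h import *
plan([0,-15,188],down(90),3,0)
```

```text
tip [  1.5  37.  260. ] step 29.611080425491735 0.08851986477430038
[[0.001, 0.0, -0.001], [-17.3, -0.5, 24.0], 0]
[[0.001, 0.0, -0.001], [-17.3, -0.5, 24.0], 0]
[[0.001, 0.0, -0.001], [-17.3, -0.5, 24.0], 0]
```

servo_tool --targets '[[[0.001,0,-0.001],[-17.3,-0.5,24],0],[[0,0,0],[-17.3,-0.5,24],0],[[0,0,0],[-17.3,-0.5,24],0],[[0,0,0],[-8.4,0,1.5],0],[[0,0,0],[0,0,0],0]]'

```text
time: 16.9
ee_pos: [0.5536, -0.1993, 0.1948]
ee_rot: [[-0.003, 1.0, 0.002], [1.0, 0.003, -0.001], [-0.001, 0.002, -1.0]]
ft_force: [-0.5, 1.1, -0.0]
opening: 0.0
```

servo_tool --targets '[[[0,0,0],[-8.8,0,5.6],0],[[0,0,0],[-8.8,0,5.6],0],[[0,0,0],[-7,0,7.8],0],[[0,0,0],[-7,0,7.8],0]]'

```text
time: 17.4
ee_pos: [0.5535, -0.2304, 0.167]
ee_rot: [[-0.004, 1.0, 0.001], [1.0, 0.004, -0.001], [-0.001, 0.001, -1.0]]
ft_force: [-0.0, 2.1, 1.9]
opening: -0.0001
```

Run:
```python
from h import *
print(tip(),state()[2]['ft_force'])
C=cam('side'); cv2.imwrite('pics/c5.png',cv2.resize(C['pixels'][200:400,240:440],(600,600),interpolation=cv2.INTER_CUBIC))
```

```text
[ -1.51157912 -52.98177469 159.02654476] [-0.01250822  2.12784372  1.85893798]
```

View pics/c5.png

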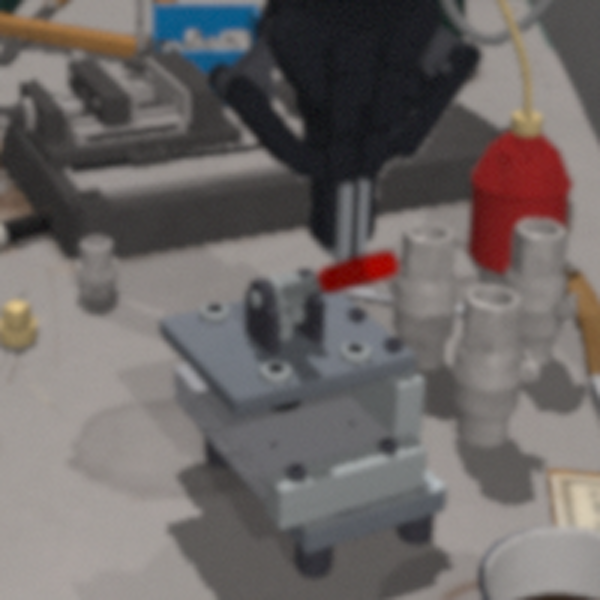

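The fingertips sit on the red grip at (350,255), and the lever is about half down at (358,270). I'll carry on along the arc.

servo_tool --targets '[[[0,0,0],[-5,0,9.3],0],[[0,0,0],[-5,0,9.3],0],[[0,0,0],[-2.2,0,7],0],[[0,0,0],[-2.2,0,7],0]]'

```text
time: 17.95
ee_pos: [0.5534, -0.2442, 0.1341]
ee_rot: [[-0.004, 1.0, 0.001], [1.0, 0.004, 0.0], [0.0, 0.001, -1.0]]
ft_force: [-0.7, 1.5, 0.2]
opening: -0.0001
```

servo_tool --targets '[[[0,0,0],[0,0,4],0],[[0,0,0],[0,0,2.5],0]]'

```text
time: 18.2
ee_pos: [0.5535, -0.2444, 0.1282]
ee_rot: [[-0.004, 1.0, 0.001], [1.0, 0.004, -0.001], [-0.001, 0.001, -1.0]]
ft_force: [-2.1, 0.7, 11.8]
opening: -0.0
```

servo_tool --targets '[[[0,0,0],[0,0,1],0],[[0,0,0],[0,0,0],0]]'

```text
time: 18.45
ee_pos: [0.5535, -0.2444, 0.1283]
ee_rot: [[-0.004, 1.0, 0.001], [1.0, 0.004, -0.001], [-0.001, 0.001, -1.0]]
ft_force: [-4.0, 1.3, 7.0]
opening: 0.0002
```

Run:
```python
from h import *
print(tip(),state()[2]['ft_force'])
```

```text
[ -1.58518316 -66.96745102 120.31365091] [-3.95721738  1.26254555  6.97342498]
```

The tip stopped at z 120.3, against a prediction of 120.5 at the lever's stop. Retreat and check.

servo_tool --targets '[[[0,0,0],[0,0,-10],0],[[0,0,0],[0,0,-50],0],[[0,0,0],[0,-40,-40],0],[[0,0,0],[0,-60,0],0],[[0,0,0],[0,-60,0],0]]'

```text
time: 19.08
ee_pos: [0.3919, -0.2447, 0.2278]
ee_rot: [[-0.005, 1.0, 0.002], [1.0, 0.005, -0.002], [-0.002, 0.002, -1.0]]
ft_force: [0.5, -0.9, 0.4]
opening: 0.0005
```

servo_tool --targets '[[[0,0,0],[30,-40,0],0],[[0,0,0],[60,-10,0],0],[[0,0,0],[60,0,0],0],[[0,0,0],[0,0,0],0]]'

```text
time: 19.58
ee_pos: [0.3425, -0.0924, 0.2277]
ee_rot: [[-0.009, 1.0, 0.002], [1.0, 0.009, -0.001], [-0.001, 0.002, -1.0]]
ft_force: [0.5, -0.2, -0.4]
opening: -0.0001
```

Run:
```python
from h import *
print(tip())
A=cam('side'); B=cam('top'); a=A['pixels'][270:400,280:410]; b=B['pixels'][235:305,335:425]
cv2.imwrite('pics/c6.png',np.hstack([cv2.resize(a,(400,400),interpolation=cv2.INTER_CUBIC),cv2.resize(b,(400,400),interpolation=cv2.INTER_CUBIC)]))
for n,C in(('top',B),('side',A)):
    W=cloud(C); P=RJ.inv().apply((W-O).reshape(-1,3)).reshape(W.shape)*1e3; z=P[...,2]; px=C['pixels'].astype(int)
    red=(px[...,2]>130)&(px[...,1]<60)&(abs(P[...,0])<20)&(P[...,1]<-20)&(P[...,1]>-115)
    print(n,'red z',np.nanpercentile(z[red],[5,50,95]).round(1),'y',np.nanpercentile(P[red][:,1],[2,98]).round(1))
    if n=='top':
        m=(z>45)&(z<58)&(P[...,1]>46)&(P[...,1]<75)&(P[...,0]<30)&(P[...,0]>-60)
        print('strip',np.percentile(P[m],[1,50,99],axis=0).round(1))
        for p in((.547,.068,.019),(.483,.028,.024)): u,v=proj(C,p).round().astype(int); print(W[v,u].round(3))
    else:
        for z0 in(34,38,42,46,50):
            m=(abs(z-z0)<1.8)&(P[...,0]<-30)&(P[...,0]>-60)&(abs(P[...,1])<52)
            print(z0,np.percentile(P[m][:,0],[10,50,90]).round(1),np.polyfit(P[m][:,1],P[m][:,0],1).round(3))
```

```text
[-211.63914998   86.20709635  219.74629467]
top red z [116.8 119.9 122.7] y [-99.2 -53.5]
strip [[-34.3  46.3  47.3]
 [ -3.4  50.6  52.2]
 [ 29.6  54.9  56. ]]
[0.547 0.068 0.022]
[0.483 0.028 0.023]
side red z [113.8 119.6 121.4] y [-103.2  -58.8]
34 [-35.6 -35.3 -34.7] [ 3.0000e-03 -3.5204e+01]
38 [-36.  -35.4 -34.8] [ 1.00e-03 -3.54e+01]
42 [-36.1 -35.3 -34.5] [ 5.000e-03 -3.535e+01]
46 [-36.1 -35.5 -34.8] [ 6.0000e-03 -3.5467e+01]
50 [-36.  -35.4 -33.2] [ 7.0000e-03 -3.5028e+01]
```

View pics/c6.png

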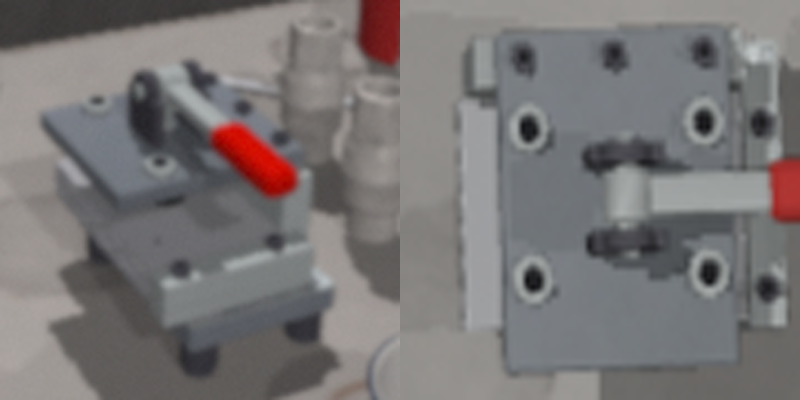

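The lever is level (grip top at z about 120, as expected), the packet is still square, and the arm is clear. I'll hand it in.

```bash
python3 -c "
from bench import env
print(env.job_done())"
```

```text
the job is handed in; nothing more can be done
None
```

I squared the packet against the fence and the stop, pressed the toggle lever fully down, and handed the job in after about 20 s of robot time. No verdict was reported.

**What I did:** I tapped the front edges home one blank at a time with two spread fingertips under the jig plate. I then pushed the left edges against the side stop with upright fingers, and pushed the lever down along its arc. The highest wrist force was about 39 N (36 N along x), on the first front tap. That is below the 50 N limit, but harder than I meant; later taps stayed under about 28 N.

**Last checks:**
- **Front edges:** after clamping, all five read at jig x of about -35.4 mm (nominal -35), with slopes of 0.007 rad or less.
- **Left edge:** the topmost blank read 54.9 to 55.1 mm (nominal 55). I could only check the lower four from above before clamping, and nothing stuck out past 55.3 mm. A lower blank lying short of that edge would not have shown, but the stop makes that impossible.
- **Lever:** it lies level, with the grip top at about 120 mm (120.5 predicted). I did not measure the foot's clamping force directly.
- **Bystanders:** the nipple and plug read in their original places. I did not measure the marker or the valves again, but the arm never went near them.

No check failed or disagreed.

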